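Put the lids on the clay pots

ROBOT

A 6-joint arm with a two-finger parallel gripper is mounted at the origin on the work surface. World frame = base frame: x ahead of the robot, y to its left, z up, the work surface at z = 0. Lengths are in m, angles in rad, forces in N, time in s.
With the tool pointing down it reaches from about 0.275 to 0.75 m from the base axis. Payload 10.2 kg.
Tool frame: the origin (TCP) lies at the very end of the fingers, on their centre line; the grasp point (between the pads) lies 19 mm behind it; z points along the fingers, y is the line along which they close (so a half turn about z gives the same grasp; the last joint's range is limited). The gripper opens to 88 mm and grips with 3 to 60 N. Pads are 18 mm wide; open, the fingers measure 123 mm over their backs; the gripper's body (75 mm by 187 mm) begins 45 mm behind the grasp point.
Start: joints at [0.902, 0.313, 1.498, -0, 1.331, -0.223], TCP at [0.226, 0.474, 0.239] pointing down, gripper open.
Joint ranges: [-2.94, 2.94], [-0.97, 2.17], [0.19, 2.56], [-1.23, 4.37], [0.02, 3.11], [-2.88, 2.88]. Speed limits (rad/s): [2.39, 2.39, 3.01, 3.14, 3.14, 3.14].

INTERFACE

Orientations are given as a 3x3 rotation matrix whose columns are the frame's x, y, z axes.
In Python, from rig import readout, viewer, r gives the robot as it stands.
- The arm moves only by the tool arm_command, never from a script. Its argument "commands" is one flat list of numbers, 7 for each row, row after row: the shift along the tool's x, y, z in mm, then the turn, a rotation vector about the tool's x, y, z in units of 6 degrees (1.0 is 6 degrees), then the opening, from 0 (shut) to 1 (fully open). A call has 1 to 10 rows; each row shifts and turns the commanded pose from where the row before left it, along the tool's axes as they then stand; what a row does not reach is not made up. A row lasts 1/8 s, in which the tool goes at most 62.5 mm and 10.7 degrees, less where a joint would pass 70% of its speed; a pose out of reach is approached as far as the arm can. A call with a gripper value outside its range is refused whole. The fingers move at their own pace and stop on an object; the grip force is fixed at half the most. Time passes only in rows, so rows that do not move let the fingers close. It gives the time, the measured TCP pose, the force, the opening and the grip force at its end, in the units of the state.
- readout.get_state(): the state, without advancing time (a new reading comes with each control period).
- viewer.read_camera(name): name is "side" or "top" or "wrist"; returns a dict with "img" (400x640x3 uint8, red, green, blue), "fx", "fy", "cx", "cy" (pixels), "k1" (the pictures are not rectified: a ray, as slopes to the right and down, at radius r is drawn at 1 + k1 r^2 times it, then the intrinsics apply), "eye" and "orientation" of the camera in the world; the wrist camera has in their place "mount" (4x4, takes a point from camera to tool coordinates, whose origin is the TCP and whose axes are the flange's). Camera axes: x right, y down, z forward; pixel columns grow to the right and rows downward; lengths in m; the calibration is good to about 2 mm. A picture is of the moment at which its call begins: read the wrist's pose just before it. There is no depth.
- r.finish_job(): hands the job in; it is judged then, once.
The state is a dict: "time_s": time; "joint_positions": joint angles; "joint_vel": joint speeds; "joint_efforts": joint torques, N m; "position": TCP position; "ee_rot": TCP orientation; "ft_force": force on the tool from outside, world axes, zero at the start; "wrist_torque": the same for the moment, N m; "grip_width": finger opening in m; "grip_force": force on a finger pad.
Only numpy, scipy, OpenCV 4.12 (cv2) and the standard library are available. Lean on these libraries where they do the work, as an engineer would, in place of code of your own. Each camera call takes 0.05 s, during which the arm holds its last target. There are 200 camera calls.

TASK

The clay pots on the class table are ready to be put away: pick out the four knobbed lids and put each one on its own pot, the large, medium and small round lids on the large, medium and small round pots and the square lid squarely on the square pot, so that every lid lies level with its plug inside the mouth. Set the lids down gently without dropping them, keep the pots standing on the table, and leave the flat round plaque and the flower plaque where they are.

Things in the scene. Friction and masses are not known exactly. Their poses are not given: they have to be found in the camera images.
- lid_large: Largest round dark-brown clay lid, loose, knob up: disc 92 mm across, 6 mm thick, over a plug 59 mm across, 5 mm deep, on which it lies. Central upright knob to grip: 18 mm across, 11 to 33 mm above the origin. 100 g. Origin: centre of the plug's underside, z up. Seated on pot_large, disc on the rim, plug in the mouth with 7.5 mm play all round, its origin is 5 mm below the rim.
- lid_medium: Medium round dark-brown clay lid, loose, knob up: disc 74 mm across, 6 mm thick, over a plug 41 mm across, 5 mm deep, on which it lies. Central upright knob to grip: 18 mm across, 11 to 33 mm above the origin. 70 g. Origin: centre of the plug's underside, z up. Seated on pot_medium, disc on the rim, plug in the mouth with 7.5 mm play all round, its origin is 5 mm below the rim.
- lid_small: Smallest round dark-brown clay lid, loose, knob up: disc 56 mm across, 6 mm thick, over a plug 23 mm across, 5 mm deep, on which it lies. Central upright knob to grip: 18 mm across, 11 to 33 mm above the origin. 45 g. Origin: centre of the plug's underside, z up. Seated on pot_small, disc on the rim, plug in the mouth with 7.5 mm play all round, its origin is 5 mm below the rim.
- lid_square: Square dark-brown clay lid, loose: plate 66 x 66 x 6 mm over a square plug 33 mm wide, 5 mm deep, on which it lies. Central upright knob to grip: 18 mm across, 11 to 33 mm above the origin. 80 g. Origin: centre of the plug's underside, z up, x and y along its edges. Seated squarely on pot_square (any quarter turn; plug has 7.5 mm play each side), its origin is 5 mm below the rim.
- pot_large: Largest round dark-brown clay pot, open at the top, loose on the table: 84 mm outer diameter, 42 mm tall, mouth 74 mm in diameter, about 260 g. Origin: centre of its underside; z up.
- pot_medium: Medium round dark-brown clay pot, open at the top, loose on the table: 66 mm outer diameter, 48 mm tall, mouth 56 mm in diameter, about 200 g. Origin: centre of its underside; z up.
- pot_small: Smallest round dark-brown clay pot, open at the top, loose on the table: 48 mm outer diameter, 36 mm tall, mouth 38 mm in diameter, about 120 g. Origin: centre of its underside; z up.
- pot_square: Square dark-brown clay pot, open at the top, loose on the table: 57 x 57 mm outside, 40 mm tall, mouth 48 x 48 mm (wall 4.5 mm), about 200 g. Origin: centre of its underside; z up, x and y parallel to its sides.
- plaque_round: Plain round dark-brown clay plaque, flat, without a knob: 60 mm in diameter, 9 mm thick. Not a lid: it stays where it lies. Origin: centre of its underside, z up.
- plaque_flower: Flat flower-shaped dark-brown clay plaque with five petals, without a knob: about 66 mm across, 10 mm thick. Not a lid: it stays where it lies. Origin: centre of its underside, z up.
There are look-alikes about, which are no part of the job. What is shaped like the lid_square but green, orange or white is not meant.

How it is judged:
At the end, for the whole second after the job is handed in: Each lid on its own pot: centred within 9.5 mm, its origin 3 to 7.5 mm below the rim, lid and pot level within 0.07 rad, the pot standing on the table, all below 20 mm/s; square lid parallel to its pot within 0.2 rad (any quarter turn); both plaques within 30 mm of their start (horizontal distance between lid_large and pot_large below 0.0095 m and z of lid_large in the frame of pot_large between 0.0345 and 0.039 m and angle between each of lid_large, pot_large, lid_medium, pot_medium, lid_small, pot_small, lid_square, pot_square's own z axis and vertical below 0.07 rad and height (world z) of each of pot_large, pot_medium, pot_small, pot_square below 0.004 m and linear speed of each of lid_large, pot_large, lid_medium, pot_medium, lid_small, pot_small, lid_square, pot_square below 0.02 m/s and horizontal distance between lid_medium and pot_medium below 0.0095 m and z of lid_medium in the frame of pot_medium between 0.0405 and 0.045 m and horizontal distance between lid_small and pot_small below 0.0095 m and z of lid_small in the frame of pot_small between 0.0285 and 0.033 m and horizontal distance between lid_square and pot_square below 0.0095 m and z of lid_square in the frame of pot_square between 0.0325 and 0.037 m and (angle between the x axis of lid_square and the x axis of pot_square, either way round below 0.2 rad or angle between the x axis of lid_square and the y axis of pot_square, either way round below 0.2 rad) and distance of each of plaque_round, plaque_flower from where it was at the start of the episode below 0.03 m); the robot touches nothing.
It fails at once if a lid is dropped: it falls free of the gripper for more than about 18 mm ((linear speed of lid_large above 0.6 m/s and contact force between lid_large and the fingers below 0.01 N) or (linear speed of lid_medium above 0.6 m/s and contact force between lid_medium and the fingers below 0.01 N) or (linear speed of lid_small above 0.6 m/s and contact force between lid_small and the fingers below 0.01 N) or (linear speed of lid_square above 0.6 m/s and contact force between lid_square and the fingers below 0.01 N)).
It fails at once if a plaque is shifted 30 mm or more from where it lay (distance of any of plaque_round, plaque_flower from where it was at the start of the episode above 0.03 m).
It also fails if it takes over 99 s, if anything falls off the work surface, if the arm or the gripper's body presses on something with over 40 N, if the wrist force passes 120 N, or if a joint passes its speed limit or range.

## Working session

There is one attempt and no reset: what is moved stays moved. The work goes in short steps, Python scripts to look and compute and a tool call to move; the robot and the scene stay as the last step left them, time stands still between calls to the robot, and variables do not carry over. Pictures are saved under pics/ and viewed, at most 14 in all, crops included, and the job is handed in when it is done.

Besides the shell and the picture viewer there is one more tool, called after ">>>" as name(argument=value, ...), one argument or row to a line, values as JSON. arm_command: Moves the arm, as the interface text tells. Its arguments: {"type":"object","properties":{"commands":{"type":"array","items":{"type":"number"}}},"required":["commands"]}

```bash
ls; mkdir -p pics
cat > h.py <<'E'
import numpy as np, cv2
from rig import readout, viewer, r
def cam(n):
    s=readout.get_state(); c=viewer.read_camera(n)
    if 'mount' in c:
        T=np.eye(4);T[:3,:3]=s['ee_rot'];T[:3,3]=s['position'];T=T@np.array(c['mount'])
        c['eye']=T[:3,3];c['orientation']=T[:3,:3]
    return c
def meta(c): return {k:(np.array(v).tolist() if not np.isscalar(v) else v) for k,v in c.items() if k!='img'}
def px2w(c,u,v,z):
    x=(u-c['cx'])/c['fx'];y=(v-c['cy'])/c['fy'];rd=np.hypot(x,y);q=rd
    for _ in range(30): q=rd/(1+c['k1']*q*q)
    s=q/rd if rd>0 else 1
    d=np.array(c['orientation'])@np.array([x*s,y*s,1]);e=np.array(c['eye'])
    return e+d*(z-e[2])/d[2]
def w2px(c,p):
    q=np.array(c['orientation']).T@(np.array(p)-np.array(c['eye']));x,y=q[:2]/q[2];k=1+c['k1']*(x*x+y*y)
    return np.array([c['cx']+c['fx']*x*k,c['cy']+c['fy']*y*k])
E
python3 - <<'E'
from h import *
import json
for n in ['top','side']:
    c=cam(n); cv2.imwrite(f'pics/{n}0.png',c['img'][:,:,::-1]); m=meta(c); json.dump(m,open(n+'.json','w')); print(n,m)
print(readout.get_state())
E
```

```text
pics
top {'fx': 489.0692648923745, 'fy': 489.0692648923745, 'cx': 313.7749806853719, 'cy': 197.2329766913057, 'k1': -0.12969297603642257, 'eye': [0.2542537927213434, -0.019432048395487178, 1.2251983725151097], 'orientation': [[-0.012732574885528973, -0.9851427850238313, 0.17126463339602088], [-0.9999029345327661, 0.013513242729540333, 0.0033931966779161076], [-0.0056571237874820405, -0.17120480538355679, -0.9852192200541113]]}
side {'fx': 450.27335040659875, 'fy': 450.27335040659875, 'cx': 316.7859309368046, 'cy': 195.28735311795543, 'k1': -0.08559193637622803, 'eye': [0.22065895877989888, -0.8654713634852315, 0.8099614854703413], 'orientation': [[0.951311348780875, -0.2168612838532425, 0.21903858392127243], [-0.30756705585959415, -0.621228600439811, 0.7207478977738716], [-0.020229281514037252, -0.7530247071385622, -0.6576812043903253]]}
{'time_s': 0.1, 'joint_positions': array([ 9.01590369e-01,  3.13375974e-01,  1.49832277e+00,  3.40481915e-06,
        1.33098721e+00, -2.23374767e-01]), 'joint_vel': array([ 0.00039181, -0.00319362, -0.00192699,  0.00093996, -0.00109376,
        0.00092938]), 'joint_efforts': array([ 1.55406422e-03, -4.02818263e+01, -2.52642560e+01,  6.95472769e-02,
        3.42320243e-02,  3.90100453e-06]), 'position': array([0.22625231, 0.47351889, 0.23824198]), 'ee_rot': array([[-9.02252128e-01,  4.31208342e-01, -6.80837517e-04],
       [ 4.31208809e-01,  9.02251756e-01, -8.55439496e-04],
       [ 2.45414198e-04, -1.06540524e-03, -9.99999402e-01]]), 'ft_force': array([0.35218113, 0.01033843, 0.39076886]), 'wrist_torque': array([-0.03383192, -0.00656892, -0.02761181]), 'grip_force': 0.0, 'grip_width': 0.08814451987754866}
```

View pics/top0.png

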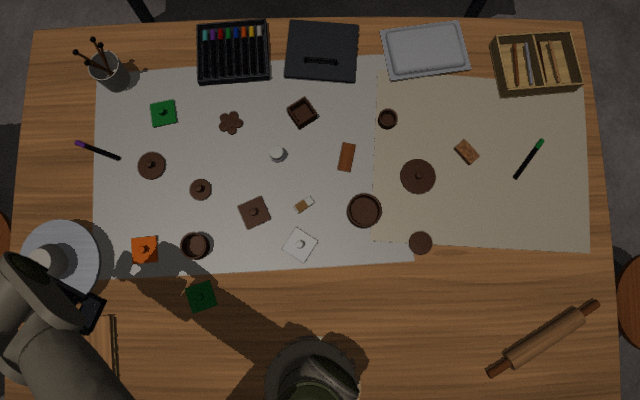

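View pics/side0.png

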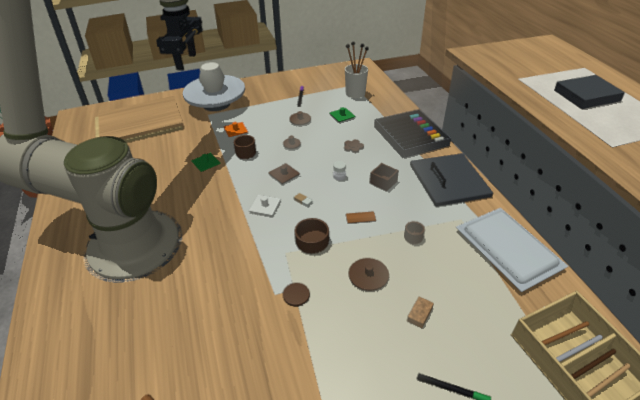

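Run:
```python
from h import *
im=cv2.imread('pics/top0.png')
def crop(n,x,y,w,h,k):
    a=cv2.resize(im[y:y+h,x:x+w],None,fx=k,fy=k,interpolation=cv2.INTER_CUBIC)
    a=np.clip(a.astype(float)*1.8,0,255).astype('uint8')
    for g in range(-(-x//10)*10,x+w,10): cv2.line(a,(int((g-x+.5)*k),0),(int((g-x+.5)*k),6 if g%50 else 14),(0,0,255),1)
    for g in range(-(-y//10)*10,y+h,10): cv2.line(a,(0,int((g-y+.5)*k)),(6 if g%50 else 14,int((g-y+.5)*k)),(0,0,255),1)
    cv2.imwrite(n,a)
crop('pics/cl.png',130,95,195,165,3.6)
crop('pics/cr.png',335,95,110,165,3.6)
```

```text
(no output)
```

View pics/cl.png

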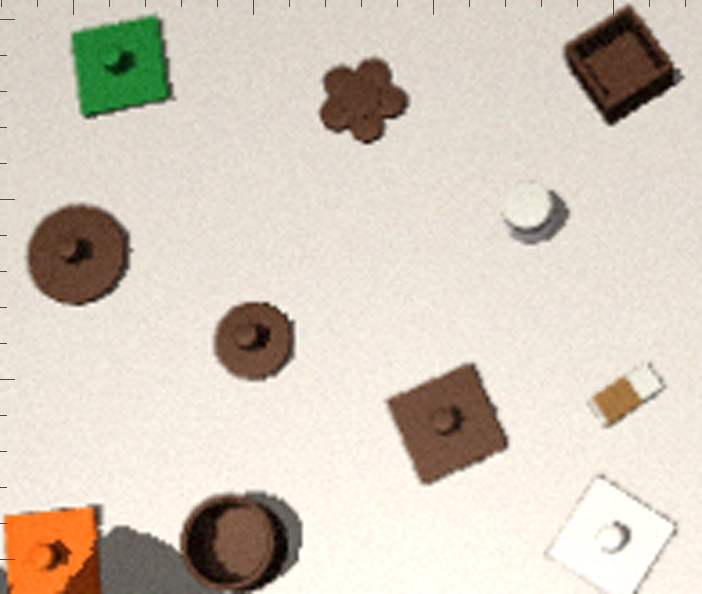

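View pics/cr.png

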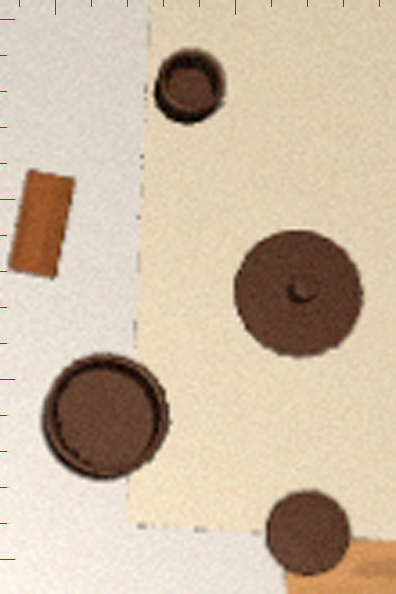

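```bash
cat > fit.py <<'E'
from h import *
from scipy.optimize import minimize
t=np.linspace(0,2*np.pi,73)[:-1]
circ=lambda d:np.c_[np.cos(t),np.sin(t)]*d/2
sq=lambda w:np.array([[1,1],[-1,1],[-1,-1],[1,-1]])*w/2
# name: (outline, z0, z1, seed px)
O={'lid_large':(circ(.092),.005,.011),'lid_medium':(circ(.074),.005,.011),'lid_small':(circ(.056),.005,.011),'lid_square':(sq(.066),.005,.011),
'pot_large':(circ(.084),0,.042),'pot_medium':(circ(.066),0,.048),'pot_small':(circ(.048),0,.036),'pot_square':(sq(.057),0,.040),
'plaque_round':(circ(.06),0,.009)}
def hull(c,n,p):
    o,a,b=O[n];R=np.array([[np.cos(p[2]),-np.sin(p[2])],[np.sin(p[2]),np.cos(p[2])]]);q=o@R.T+p[:2]
    P=[w2px(c,[x,y,z]) for x,y in q for z in (a,b)]
    return cv2.convexHull(np.array(P,np.float32)).reshape(-1,2)
def fit(c,mask,n,p0,K=8):
    """mask float; returns pose, IoU"""
    hp=hull(c,n,p0);l=np.floor(hp.min(0)).astype(int)-12;h=np.ceil(hp.max(0)).astype(int)+12
    m=mask[max(l[1],0):h[1],max(l[0],0):h[0]];l=np.maximum(l,0)
    k=K if max(m.shape)<150 else 2
    M=cv2.resize(m.astype(np.float32),None,fx=k,fy=k,interpolation=cv2.INTER_LINEAR)>.5
    def cost(v):
        q=hull(c,n,[v[0]/1e3,v[1]/1e3,v[2]/10]);a=np.zeros(M.shape,np.uint8)
        cv2.fillPoly(a,[np.round(((q-l+.5)*k-.5)*16).astype(np.int32)],1,shift=4);a=a>0
        return 1-(a&M).sum()/max((a|M).sum(),1)
    v0=np.array([p0[0]*1e3,p0[1]*1e3,p0[2]*10]);s=minimize(cost,v0,method='Nelder-Mead',options=dict(initial_simplex=[v0,v0+[6,0,0],v0+[0,6,0],v0+[0,0,2]],xatol=.05,fatol=1e-4))
    return s.x[0]/1e3,s.x[1]/1e3,s.x[2]/10,1-s.fun
E
python3 - <<'E'
from fit import *
import json
seeds={'lid_large':(418,176),'lid_medium':(151,165),'lid_small':(200,188),'lid_square':(254,212),'pot_large':(364,210),'pot_medium':(195,245),'pot_small':(387,119),'pot_square':(302,113),'plaque_round':(420,243)}
c=json.load(open('top.json'));im=cv2.imread('pics/top0.png')
b,g,rr=[im[:,:,i].astype(float) for i in range(3)]
mask=(((rr<105)&((rr-b>8)|(rr<45)))).astype(float)   # brown or near black, not grey shadow
cv2.imwrite('pics/mask.png',np.vstack([cv2.resize(mask[95:260,130:445]*255,None,fx=2,fy=2)]))
for n,s in seeds.items():
    p=px2w(c,*s,.01); best=max((fit(c,mask,n,[p[0],p[1],y]) for y in ((.2,.5,.9) if 'square' in n else (0,))),key=lambda f:f[3])
    print(n,np.round(best,4),'reach',round(np.hypot(best[0],best[1]),3))
E
```

```text
lid_large [ 0.5171 -0.2811  0.0112  0.9779] reach 0.589
lid_medium [ 5.564e-01  4.077e-01 -4.000e-04  9.632e-01] reach 0.69
lid_small [0.4906 0.2757 0.2421 0.954 ] reach 0.563
lid_square [0.4295 0.1359 0.4169 0.9642] reach 0.45
pot_large [ 0.4279 -0.1384  0.2245  0.9643] reach 0.45
pot_medium [0.345  0.2807 0.2282 0.9407] reach 0.445
pot_small [ 0.6686 -0.208   0.0363  0.9239] reach 0.7
pot_square [0.6862 0.0139 0.5926 0.9496] reach 0.686
plaque_round [ 0.3473 -0.2804  0.0393  0.899 ] reach 0.446[ WARN:0@0.885] global loadsave.cpp:1063 imwrite_ Unsupported depth image for selected encoder is fallbacked to CV_8U.
```

View pics/mask.png

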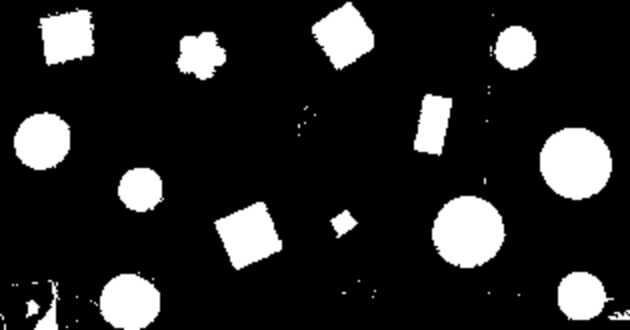

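Choice: the lids are round knobbed browns at (151,165) medium, (200,188) small and (418,176) large, plus the brown square at (254,212). The look-alikes are squares: green (163,113) and (201,296), orange (144,249), white (300,244). The plaques are at (420,243) and (231,122). The close crops confirm the knobs and colours, and the fits match the given sizes.

>>> arm_command(
  commands=[0,0,0,0,0,-1.42,0.5,0,0,0,0,0,-1.42,0.5,0,0,0,0,0,-1.42,0.5,-46,-9,12,0,0,0,0.5,-46,-9,12,0,0,0,0.5,-46,-9,12,0,0,0,0.5,-46,-9,12,0,0,0,0.5,-46,-9,12,0,0,0,0.5,-46,-9,12,0,0,0,0.5,-46,-9,12,0,0,0,0.5],
)

```text
time_s: 1.35
position: [0.5497, 0.4103, 0.1539]
ee_rot: [[-1.0, -0.0, -0.001], [-0.0, 1.0, -0.0], [0.001, -0.0, -1.0]]
ft_force: [-0.8, 1.2, 0.5]
grip_width: 0.0439
grip_force: 0.0
```

>>> arm_command(
  commands=[0,0,0,0,0,0,0.5,0,0,0,0,0,0,0.5],
)

```text
time_s: 1.6
position: [0.5478, 0.411, 0.1545]
ee_rot: [[-1.0, -0.001, -0.001], [-0.001, 1.0, -0.0], [0.001, -0.0, -1.0]]
ft_force: [0.4, 0.2, 0.1]
grip_width: 0.0439
grip_force: 0.0
```

Run:
```python
from fit import *
s=readout.get_state();print(np.round(s['position'],4),np.round(s['ee_rot'],4).tolist())
c=cam('wrist');cv2.imwrite('pics/w1.png',c['img'][:,:,::-1]);print(c['eye'],np.round(c['orientation'],3).tolist(),c['fx'])
print('medium px',w2px(c,[.5564,.4077,.011]))
```

```text
[0.5478 0.411  0.1545] [[-1.0, -0.0006, -0.0008], [-0.0006, 1.0, -0.0001], [0.0008, -0.0001, -1.0]]
[0.47301348 0.410748   0.30103918] [[0.0, 0.958, 0.287], [1.0, -0.0, -0.001], [-0.001, 0.287, -0.958]] 348.0120832412745
medium px [313.59624724 199.51047646]
```

View pics/w1.png

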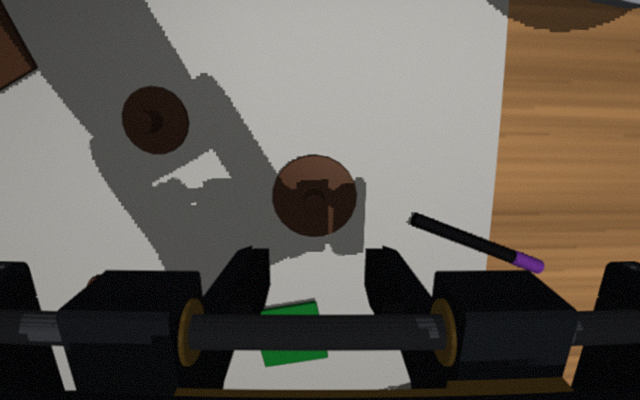

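The picture shows the medium lid disc at about (315,196) against a predicted (314,199.5), so the two measurements agree to within 3 mm. The small lid is at (155,119).

>>> arm_command(
  commands=[-4,-2,30,0,0,0,0.5,-3,-1,30,0,0,0,0.5,0,0,30,0,0,0,0.5,0,0,20,0,0,0,0.5,0,0,15,0,0,0,0.5,0,0,10,0,0,0,0.5,0,0,5,0,0,0,0.5,0,0,0,0,0,0,0.5,0,0,0,0,0,0,0,0,0,0,0,0,0,0],
)

```text
time_s: 2.9
position: [0.5556, 0.4079, 0.0152]
ee_rot: [[-1.0, -0.0, 0.001], [-0.0, 1.0, 0.0], [-0.001, 0.0, -1.0]]
ft_force: [0.5, 0.1, 0.7]
grip_width: 0.0263
grip_force: 0.0
```

>>> arm_command(
  commands=[0,0,0,0,0,0,0,0,0,0,0,0,0,0,0,0,-10,0,0,0,0,0,0,-25,0,0,0,0,0,0,-35,0,0,0,0,0,0,-30,0,0,0,0],
)

```text
time_s: 3.65
position: [0.5555, 0.4079, 0.1167]
ee_rot: [[-1.0, -0.0, 0.001], [-0.0, 1.0, 0.0], [-0.001, 0.0, -1.0]]
ft_force: [-0.1, 0.6, -0.7]
grip_width: 0.0171
grip_force: 30.0
```

>>> arm_command(
  commands=[20,-12,0,0,0,0,0,30,-18,0,0,0,0,0,35,-21,0,0,0,0,0,35,-21,0,0,0,0,0,35,-21,0,0,0,0,0,30,-18,0,0,0,0,0,16,-10,0,0,0,0,0,10,-6,0,0,0,0,0,0,0,0,0,0,0,0,0,0,0,0,0,0,0],
)

```text
time_s: 4.9
position: [0.3451, 0.281, 0.1149]
ee_rot: [[-1.0, -0.0, 0.001], [-0.0, 1.0, 0.0], [-0.001, 0.0, -1.0]]
ft_force: [-0.0, 0.2, -0.5]
grip_width: 0.0167
grip_force: 30.0
```

Run:
```python
from fit import *
s=readout.get_state();print(np.round(s['position'],4))
a=[]
for n in ['side','wrist']:
    c=cam(n);p=w2px(c,[.345,.281,.048]).astype(int);print(n,p)
    a.append(cv2.resize(c['img'][max(p[1]-60,0):p[1]+60,max(p[0]-70,0):p[0]+70,::-1],(392,336)))
cv2.imwrite('pics/w2.png',np.hstack(a))
```

```text
[0.3451 0.281  0.1149]
side [244 140]
wrist [317 219]
```

View pics/w2.png

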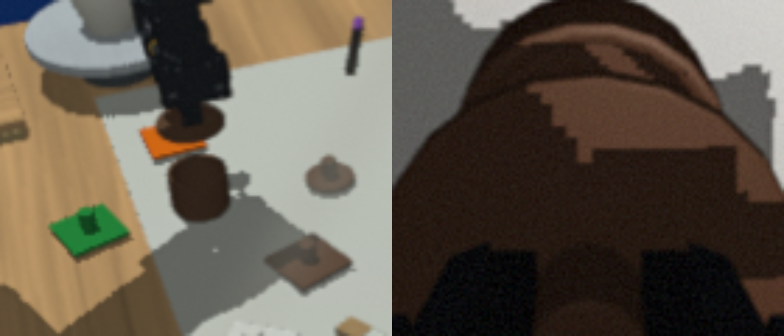

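The lid is held level above the pot and centred over it. Lowering now.

>>> arm_command(
  commands=[0,0,20,0,0,0,0,0,0,20,0,0,0,0,0,0,10,0,0,0,0,0,0,4,0,0,0,0,0,0,2,0,0,0,0,0,0,1,0,0,0,0,0,0,0,0,0,0,0],
)

```text
time_s: 5.88
position: [0.3446, 0.2808, 0.058]
ee_rot: [[-1.0, -0.0, 0.001], [-0.0, 1.0, 0.0], [-0.001, 0.0, -1.0]]
ft_force: [0.4, -0.6, -0.9]
grip_width: 0.0172
grip_force: 30.0
```

>>> arm_command(
  commands=[0,0,1,0,0,0,0,0,0,0.5,0,0,0,0,0,0,0,0,0,0,0],
)

```text
time_s: 6.25
position: [0.3447, 0.2809, 0.0578]
ee_rot: [[-1.0, -0.001, 0.001], [-0.001, 1.0, 0.0], [-0.001, 0.0, -1.0]]
ft_force: [-6.1, -3.5, 20.8]
grip_width: 0.0172
grip_force: 30.0
```

>>> arm_command(
  commands=[0,0,-1,0,0,0,0.4,0,0,0,0,0,0,0.5,0,0,0,0,0,0,0.5,0,0,-30,0,0,0,0.5,0,0,-40,0,0,0,0.5,-36,-1,0,0,0,0,0.5,-40,-2,0,0,0,0,0.5,-40,-2,0,0,0,0,0.5,-29,0,0,0,0,0,0.5,0,0,0,0,0,0,0.5],
)

```text
time_s: 7.5
position: [0.4904, 0.2754, 0.1265]
ee_rot: [[-1.0, 0.001, -0.0], [0.001, 1.0, -0.0], [0.0, -0.0, -1.0]]
ft_force: [-0.4, 0.0, -0.3]
grip_width: 0.0439
grip_force: 0.0
```

```bash
cat > chk.py <<'E'
import sys
from fit import *
n=sys.argv[1];p=[float(x) for x in sys.argv[2:5]]
s=readout.get_state();c=cam('wrist');i=c['img'].astype(float);rr,b=i[:,:,0],i[:,:,2]
# brown: red clearly above blue in ratio, dark
m=((rr>1.15*b)&(rr<110)).astype(float)
m=cv2.morphologyEx(m,cv2.MORPH_CLOSE,np.ones((7,7)))
print('tcp',np.round(s['position'],4),'wrist fit',np.round(fit(c,m,n,p),4),'top',p)
E
python3 chk.py lid_small .4906 .2757 0
python3 - <<'E'
from fit import *
c=cam('top');im=c['img'].astype(float)
cv2.imwrite('pics/t2.png',cv2.resize(c['img'][210:280,150:250,::-1],(600,420)))
E
```

```text
tcp [0.4904 0.2754 0.1265] wrist fit [0.4888 0.276  0.0651 0.9595] top [0.4906, 0.2757, 0.0]
```

View pics/t2.png

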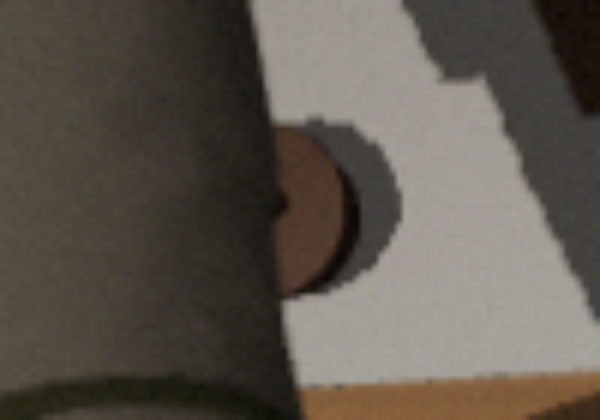

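The medium lid lies on its pot, half hidden by the arm. For the small lid the wrist fit agrees with the top view to within 2 mm.

>>> arm_command(
  commands=[1,0,30,0,0,0,0.5,0,0,30,0,0,0,0.5,0,0,25,0,0,0,0.5,0,0,15,0,0,0,0.5,0,0,9,0,0,0,0.5,0,0,3,0,0,0,0.5,0,0,0,0,0,0,0.5,0,0,0,0,0,0,0,0,0,0,0,0,0,0,0,0,0,0,0,0,0],
)

```text
time_s: 8.85
position: [0.4885, 0.2758, 0.0154]
ee_rot: [[-1.0, -0.0, 0.0], [-0.0, 1.0, 0.0], [-0.0, 0.0, -1.0]]
ft_force: [0.1, -0.2, 1.5]
grip_width: 0.0173
grip_force: 30.0
```

>>> arm_command(
  commands=[0,0,0,0,0,0,0],
)

```text
time_s: 8.98
position: [0.4885, 0.2758, 0.0154]
ee_rot: [[-1.0, -0.0, 0.0], [-0.0, 1.0, 0.0], [-0.0, 0.0, -1.0]]
ft_force: [-0.2, -0.7, 1.2]
grip_width: 0.0172
grip_force: 30.0
```

>>> arm_command(
  commands=[0,0,-10,0,0,0,0,0,0,-25,0,0,0,0,0,0,-35,0,0,0,0,0,0,-30,0,0,0,0,-7,-30,0,0,0,0,0,-9,-40,0,0,0,0,0,-9,-43,0,0,0,0,0,-9,-43,0,0,0,0,0,-9,-43,0,0,0,0,0,-9,-43,0,0,0,0,0],
)

```text
time_s: 10.22
position: [0.5407, 0.0323, 0.1159]
ee_rot: [[-1.0, -0.0, 0.001], [-0.0, 1.0, -0.0], [-0.001, -0.0, -1.0]]
ft_force: [-0.5, 0.3, -0.6]
grip_width: 0.0169
grip_force: 30.0
```

>>> arm_command(
  commands=[-9,-43,0,0,0,0,0,-9,-43,0,0,0,0,0,-9,-43,0,0,0,0,0,-9,-43,0,0,0,0,0,-9,-40,0,0,0,0,0,-4,-30,0,0,0,0,0,0,0,0,0,0,0,0,0,0,0,0,0,0,0],
)

```text
time_s: 11.22
position: [0.5895, -0.2073, 0.1154]
ee_rot: [[-1.0, -0.001, -0.0], [-0.001, 1.0, 0.0], [0.0, 0.0, -1.0]]
ft_force: [0.1, 0.6, -1.0]
grip_width: 0.0167
grip_force: 30.0
```

```bash
python3 chk.py pot_small .6686 -.208 0
python3 - <<'E'
from fit import *
c=cam('wrist');cv2.imwrite('pics/w3.png',c['img'][:,:,::-1])
E
```

```text
tcp [ 0.5895 -0.2073  0.1154] wrist fit [ 0.6477 -0.202   0.1613  0.6346] top [0.6686, -0.208, 0.0]
```

View pics/w3.png

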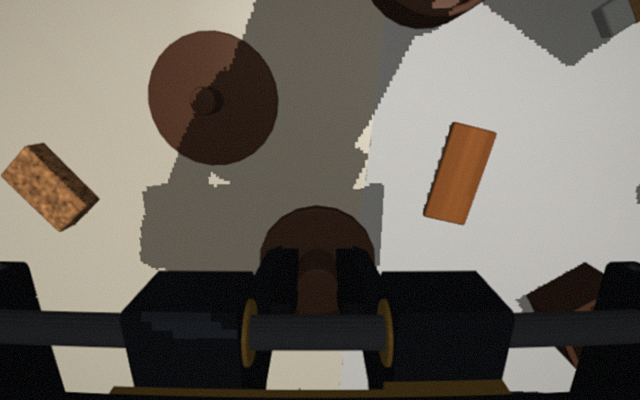

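The camera looks back towards the base, so the pot lies outside this view. I'll cross-check the pots in the first side picture instead.

Run:
```python
from fit import *
import json
c=json.load(open('side.json'));i=cv2.imread('pics/side0.png').astype(float);b,rr=i[:,:,0],i[:,:,2]
m=((rr>1.1*b)&(rr<115)|(rr<45)).astype(float)
for n,p in {'pot_small':(.6686,-.208,0),'pot_square':(.6862,.0139,.5926),'pot_large':(.4279,-.1384,0),'lid_square':(.4295,.1359,.4169),'lid_large':(.5171,-.2811,0)}.items():
    print(n,p,np.round(fit(c,m,n,p),4),w2px(c,[*p[:2],0]).round())
```

```text
pot_small (0.6686, -0.208, 0) [ 0.6646 -0.2099 -0.1043  0.8777] [414. 238.]
pot_square (0.6862, 0.0139, 0.5926) [0.6851 0.0154 0.6021 0.9222] [384. 182.]
pot_large (0.4279, -0.1384, 0) [ 0.427  -0.1393  0.0884  0.9326] [313. 242.]
lid_square (0.4295, 0.1359, 0.4169) [0.4281 0.137  0.3565 0.878 ] [285. 175.]
lid_large (0.5171, -0.2811, 0) [ 0.5145 -0.2822  0.1     0.9567] [369. 276.]
```

>>> arm_command(
  commands=[-20,-1,0,0,0,0,0,-30,0,0,0,0,0,0,-20,0,0,0,0,0,0,-7,0,0,0,0,0,0,0,0,0,0,0,0,0,0,0,20,0,0,0,0,0,0,20,0,0,0,0,0,0,15,0,0,0,0,0,0,5,0,0,0,0,0,0,0,0,0,0,0],
)

```text
time_s: 12.58
position: [0.6666, -0.2092, 0.0552]
ee_rot: [[-1.0, -0.0, -0.0], [-0.0, 1.0, 0.0], [0.0, 0.0, -1.0]]
ft_force: [-0.3, -0.1, -0.4]
grip_width: 0.0171
grip_force: 30.0
```

Run:
```python
from fit import *
print(readout.get_state()['position'])
c=cam('side');cv2.imwrite('pics/s4.png',cv2.resize(c['img'][150:280,330:490,::-1],(640,520)))
```

```text
[ 0.66660073 -0.20919797  0.05520427]
```

View pics/s4.png

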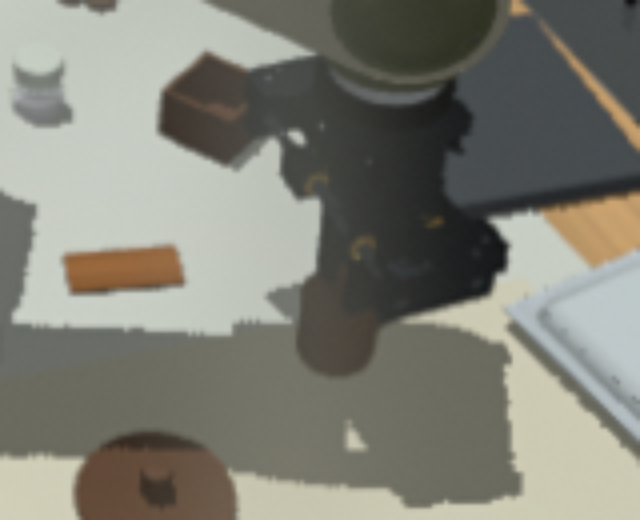

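The lid is just above the small pot and lined up with it, and the gripper is clear of the square pot. Lowering.

>>> arm_command(
  commands=[0,0,4,0,0,0,0,0,0,3,0,0,0,0,0,0,1,0,0,0,0,0,0,0,0,0,0,0],
)

```text
time_s: 13.12
position: [0.6666, -0.2092, 0.0472]
ee_rot: [[-1.0, -0.0, -0.0], [-0.0, 1.0, -0.0], [0.0, -0.0, -1.0]]
ft_force: [-1.1, 0.0, -0.4]
grip_width: 0.0172
grip_force: 30.0
```

>>> arm_command(
  commands=[0,0,1,0,0,0,0,0,0,0.5,0,0,0,0,0,0,0,0,0,0,0],
)

```text
time_s: 13.5
position: [0.6668, -0.2093, 0.0464]
ee_rot: [[-1.0, -0.0, 0.001], [-0.0, 1.0, -0.0], [-0.001, -0.0, -1.0]]
ft_force: [-2.4, 1.8, 5.4]
grip_width: 0.0172
grip_force: 30.0
```

>>> arm_command(
  commands=[0,0,-0.5,0,0,0,0.4,0,0,0,0,0,0,0.5,0,0,0,0,0,0,0.5,0,0,-30,0,0,0,0.5,0,0,-45,0,0,0,0.5,36,-17,0,0,0,0,0.5,40,-20,0,0,0,0,0.5,40,-20,0,0,0,0,0.5,35,-15,0,0,0,0,0.5,0,0,0,0,0,0,0.5],
)

```text
time_s: 14.75
position: [0.5142, -0.2822, 0.1215]
ee_rot: [[-1.0, 0.002, -0.0], [0.002, 1.0, 0.0], [0.0, 0.0, -1.0]]
ft_force: [0.3, -0.5, -0.6]
grip_width: 0.0438
grip_force: 0.0
```

```bash
python3 chk.py lid_large .5171 -.2811 0
```

```text
tcp [ 0.5142 -0.2822  0.1215] wrist fit [ 0.5067 -0.2872  0.5143  0.6   ] top [0.5171, -0.2811, 0.0]
```

>>> arm_command(
  commands=[-1.5,0.5,30,0,0,0,0.5,0,0,30,0,0,0,0.5,0,0,22,0,0,0,0.5,0,0,14,0,0,0,0.5,0,0,8,0,0,0,0.5,0,0,2,0,0,0,0.5,0,0,0,0,0,0,0.5,0,0,0,0,0,0,0,0,0,0,0,0,0,0,0,0,0,0,0,0,0],
)

```text
time_s: 16.05
position: [0.5172, -0.2808, 0.0154]
ee_rot: [[-1.0, -0.0, 0.0], [-0.0, 1.0, -0.0], [-0.0, -0.0, -1.0]]
ft_force: [-0.4, -0.4, 2.1]
grip_width: 0.0167
grip_force: 30.0
```

>>> arm_command(
  commands=[0,0,0,0,0,0,0],
)

```text
time_s: 16.18
position: [0.5172, -0.2808, 0.0154]
ee_rot: [[-1.0, -0.0, 0.0], [-0.0, 1.0, -0.0], [-0.0, -0.0, -1.0]]
ft_force: [0.1, -0.2, 1.9]
grip_width: 0.0168
grip_force: 30.0
```

>>> arm_command(
  commands=[0,0,-10,0,0,0,0,0,0,-25,0,0,0,0,0,0,-30,0,0,0,0,0,0,-25,0,0,0,0,20,30,0,0,0,0,0,24,40,0,0,0,0,0,24,40,0,0,0,0,0,21,32,0,0,0,0,0,0,0,0,0,0,0,0,0,0,0,0,0,0,0],
)

```text
time_s: 17.42
position: [0.4288, -0.1395, 0.1058]
ee_rot: [[-1.0, -0.0, 0.001], [-0.0, 1.0, -0.001], [-0.001, -0.001, -1.0]]
ft_force: [0.2, -0.8, -1.1]
grip_width: 0.0168
grip_force: 30.0
```

>>> arm_command(
  commands=[0,0,20,0,0,0,0,0,0,15,0,0,0,0,0,0,9,0,0,0,0,0,0,4,0,0,0,0,0,0,3,0,0,0,0,0,0,1,0,0,0,0,0,0,0,0,0,0,0],
)

```text
time_s: 18.3
position: [0.4282, -0.1388, 0.0534]
ee_rot: [[-1.0, -0.0, 0.0], [-0.0, 1.0, -0.0], [-0.0, -0.0, -1.0]]
ft_force: [-0.2, -0.2, -0.8]
grip_width: 0.017
grip_force: 30.0
```

>>> arm_command(
  commands=[0,0,1,0,0,0,0,0,0,0.5,0,0,0,0,0,0,0,0,0,0,0],
)

```text
time_s: 18.68
position: [0.4282, -0.1389, 0.0524]
ee_rot: [[-1.0, -0.0, 0.001], [-0.0, 1.0, -0.0], [-0.001, -0.0, -1.0]]
ft_force: [-2.6, 0.7, 7.2]
grip_width: 0.0168
grip_force: 30.0
```

>>> arm_command(
  commands=[0,0,-0.5,0,0,0,0.4,0,0,0,0,0,0,0.5,0,0,0,0,0,0,0.5,0,0,-30,0,0,0,0.5,0,0,-40,0,0,0,0.5,0,50,0,0,0,0,0.5,-1,55,0,0,0,0,0.5,0,55,0,0,0,0,0.5,0,55,0,0,0,0,0.5,0,50,0,0,0,0,0.5],
)

```text
time_s: 19.92
position: [0.4287, 0.1281, 0.1223]
ee_rot: [[-1.0, -0.001, 0.0], [-0.001, 1.0, 0.0], [-0.0, 0.0, -1.0]]
ft_force: [0.2, -0.1, -0.4]
grip_width: 0.044
grip_force: 0.0
```

>>> arm_command(
  commands=[0,10,0,0,0,0,0.5,0,0,0,0,0,0,0.5,0,0,0,0,0,0,0.5],
)

```text
time_s: 20.3
position: [0.4291, 0.1352, 0.1222]
ee_rot: [[-1.0, 0.001, -0.0], [0.001, 1.0, -0.0], [0.0, -0.0, -1.0]]
ft_force: [-0.5, 0.7, 0.0]
grip_width: 0.044
grip_force: 0.0
```

```bash
python3 chk.py lid_square .4295 .1359 .417
python3 - <<'E'
from fit import *
c=cam('wrist');cv2.imwrite('pics/w5.png',c['img'][:,:,::-1])
E
```

```text
tcp [0.4291 0.1352 0.1222] wrist fit [0.4277 0.1372 0.4122 0.9007] top [0.4295, 0.1359, 0.417]
```

View pics/w5.png

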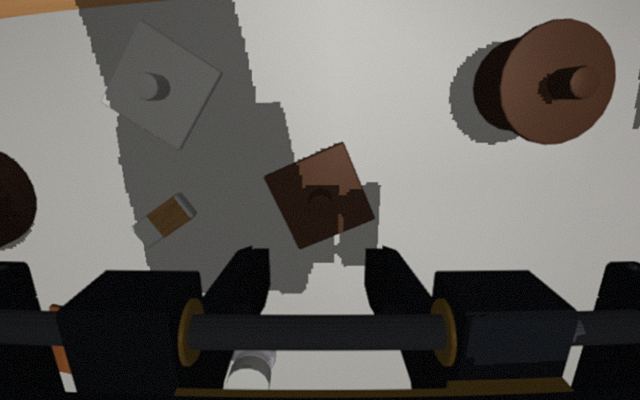

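The square lid is brown and sits under the gripper at (320,196). Its yaw is confirmed at about 0.415. The medium lid looks seated at (545,82).

>>> arm_command(
  commands=[0.5,1,30,0,0,0,0.5,0,0,30,0,0,0,0.5,0,0,22,0,0,0,0.5,0,0,14,0,0,0,0.5,0,0,8,0,0,0,0.5,0,0,3,0,0,0,0.5,0,0,0,0,0,0,0.5,0,0,0,0,0,0,0,0,0,0,0,0,0,0,0,0,0,0,0,0,0],
)

```text
time_s: 21.65
position: [0.4286, 0.1373, 0.0154]
ee_rot: [[-1.0, -0.0, 0.0], [-0.0, 1.0, 0.0], [-0.0, 0.0, -1.0]]
ft_force: [-0.4, -0.7, 1.3]
grip_width: 0.017
grip_force: 30.0
```

>>> arm_command(
  commands=[0,0,0,0,0,0,0],
)

```text
time_s: 21.78
position: [0.4286, 0.1373, 0.0154]
ee_rot: [[-1.0, -0.0, 0.0], [-0.0, 1.0, 0.0], [-0.0, 0.0, -1.0]]
ft_force: [0.3, -1.2, 2.6]
grip_width: 0.0169
grip_force: 30.0
```

>>> arm_command(
  commands=[0,0,-10,0,0,0,0,0,0,-25,0,0,0,0,0,0,-35,0,0,0,0,0,0,-25,0,0,0,0,-37,-18,0,0,0,0,0,-45,-21,0,0,0,0,0,-45,-21,0,0,0,0,0,-45,-21,0,0,0,0,0,-45,-21,0,0,0,0,0,-40,-21,0,0,0,0,0],
)

```text
time_s: 23.02
position: [0.6867, 0.0136, 0.1106]
ee_rot: [[-1.0, -0.0, -0.0], [-0.0, 1.0, 0.0], [0.0, 0.0, -1.0]]
ft_force: [0.5, 0.7, -0.6]
grip_width: 0.017
grip_force: 30.0
```

>>> arm_command(
  commands=[0,0,0,0,0,-0.6,0,0,0,0,0,0,-0.6,0,0,0,0,0,0,-0.5,0,0,0,0,0,0,0,0,0,0,0,0,0,0,0],
)

```text
time_s: 23.65
position: [0.6854, 0.0144, 0.1104]
ee_rot: [[-0.984, -0.176, -0.0], [-0.176, 0.984, 0.0], [0.0, 0.0, -1.0]]
ft_force: [-0.6, 0.6, -0.9]
grip_width: 0.0168
grip_force: 30.0
```

Run:
```python
from fit import *
s=readout.get_state();print(s['position'],s['ee_rot'][0,0:2])
c=cam('side');cv2.imwrite('pics/s6.png',np.clip(1.6*cv2.resize(c['img'][90:220,300:460,::-1],(640,520)),0,255))
```

```text
[0.68544198 0.01436543 0.11041341] [-0.98431843 -0.1764007 ][ WARN:0@1.895] global loadsave.cpp:1063 imwrite_ Unsupported depth image for selected encoder is fallbacked to CV_8U.
```

View pics/s6.png

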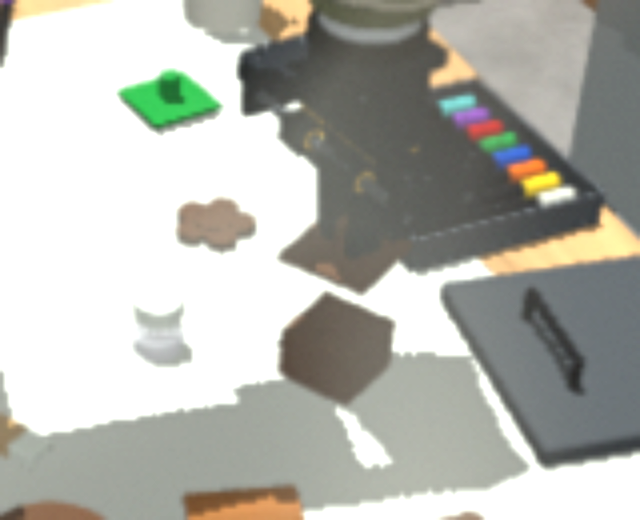

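The square lid hangs level over its pot with its edges parallel to the pot's.

>>> arm_command(
  commands=[0,0,20,0,0,0,0,0,0,18,0,0,0,0,0,0,10,0,0,0,0,0,0,5,0,0,0,0,0,0,2,0,0,0,0,0,0,2,0,0,0,0,0,0,1,0,0,0,0,0,0,0,0,0,0,0],
)

```text
time_s: 24.7
position: [0.6856, 0.0143, 0.0524]
ee_rot: [[-0.984, -0.177, 0.0], [-0.177, 0.984, -0.0], [-0.0, -0.0, -1.0]]
ft_force: [0.5, -0.5, -0.2]
grip_width: 0.017
grip_force: 30.0
```

>>> arm_command(
  commands=[0,0,1,0,0,0,0,0,0,1,0,0,0,0,0,0,0,0,0,0,0],
)

```text
time_s: 25.08
position: [0.6856, 0.0143, 0.0504]
ee_rot: [[-0.984, -0.177, 0.0], [-0.177, 0.984, -0.0], [-0.0, -0.0, -1.0]]
ft_force: [-1.2, 0.4, 1.5]
grip_width: 0.0168
grip_force: 30.0
```

>>> arm_command(
  commands=[0,0,0,0,0,0,0.4,0,0,0,0,0,0,0.5,0,0,0,0,0,0,0.5,0,0,-30,0,0,0,0.5,0,0,-50,0,0,0,0.5,0,0,-50,0,0,0,0.5,30,50,0,0,0,0,0.5,30,50,0,0,0,0,0.5,30,50,0,0,0,0,0.5,30,50,0,0,0,0,0.5],
)

```text
time_s: 26.32
position: [0.5305, 0.1911, 0.1804]
ee_rot: [[-0.984, -0.177, 0.0], [-0.177, 0.984, 0.0], [-0.0, 0.0, -1.0]]
ft_force: [0.3, 0.7, 0.9]
grip_width: 0.0438
grip_force: 0.0
```

>>> arm_command(
  commands=[30,50,0,0,0,0,0.5,40,45,0,0,0,0,0.5,45,45,0,0,0,0,0.5,45,45,0,0,0,0,0.5,45,45,0,0,0,0,0.5,45,45,0,0,0,0,0.5,0,0,0,0,0,0,0.5],
)

```text
time_s: 27.2
position: [0.2378, 0.4152, 0.1804]
ee_rot: [[-0.983, -0.183, -0.0], [-0.183, 0.983, 0.001], [-0.0, 0.001, -1.0]]
ft_force: [0.8, -0.4, 0.6]
grip_width: 0.044
grip_force: 0.0
```

```bash
cat > final.py <<'E'
from fit import *
h={'large':.037,'medium':.043,'small':.031,'square':.035}
P={'large':(.4282,-.1389,0),'medium':(.3447,.2809,0),'small':(.6668,-.2093,0),'square':(.6856,.0143,.593)}
tiles=[]
for cn in ['top','side']:
    c=cam(cn)
    for n,p in P.items():
        z=h[n];o=O['lid_'+n][0]
        R=np.array([[np.cos(p[2]),-np.sin(p[2])],[np.sin(p[2]),np.cos(p[2])]])
        q=w2px(c,[*p[:2],z]);l=np.maximum(np.round(q).astype(int)-25,0)
        t=cv2.resize(c['img'][l[1]:l[1]+50,l[0]:l[0]+50,::-1],(200,200),interpolation=cv2.INTER_CUBIC)
        t=np.clip(t*1.7,0,255).astype(np.uint8)
        for out,z2,col in ((o,z+.011,(0,255,255)),(O['pot_'+n][0],0,(0,255,0))):
            H=np.array([w2px(c,[*x,z2]) for x in out@R.T+p[:2]]);cv2.polylines(t,[np.round((H-l+.5)*4).astype(np.int32)],True,col,1)
        tiles.append(t)
cv2.imwrite('pics/fin.png',np.vstack([np.hstack(tiles[:4]),np.hstack(tiles[4:])]))
E
python3 final.py
```

```text
(no output)
```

View pics/fin.png

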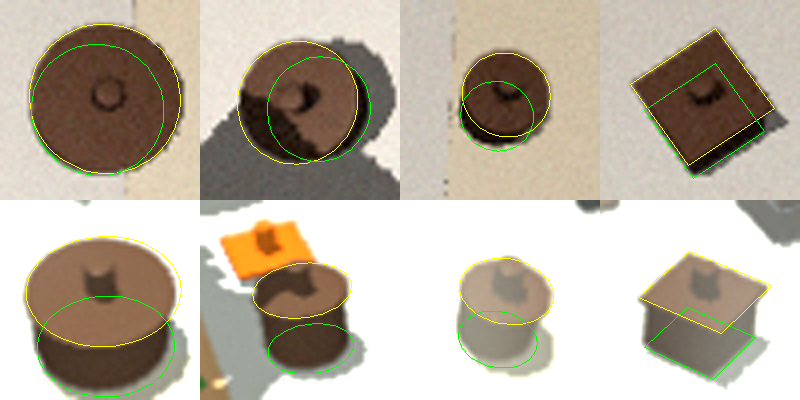

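All four lids match the projected outlines of a seated lid (yellow) in both views. They lie level, and each pot stands underneath its lid.

```bash
python3 -c "
from h import *
print(r.finish_job())"
```

```text
the job is handed in; nothing more can be done
None
```

I put all four lids on their own pots and handed the job in at about 27 s of the 99 s allowed; in the last pictures every lid lies level on its pot, I never moved the plaques, and no verdict came back on hand-in.

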